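# Grease the tilting carving vise

### The job

Take the push-type grease gun out of its wooden block, set its coupler squarely on the tilted grease nipple of the carving vise and press along the nipple until the coupler snaps on; then keep pushing so that the gun's sprung nose is driven well in, more than half of its stroke, and finish while still gripping the gun and holding it pushed in like that. Do not force the nipple, do not shift the vise's head, and leave the jar, rosette and brush alone.

Things in the scene. Friction and masses are not known exactly. Their poses are not given: they have to be found in the camera images.
- gun: Grease gun, loose, about 0.34 kg, 130 mm long, round about its z (up through the gun); starts upright in the block's well. Origin: centre of the coupler's mouth at the lower end, nose fully out. Metal barrel 32 mm in diameter from 42 to 130 mm above it (flat top); below it a 12 mm rod and the steel coupler, 30 mm in diameter, from 0 to 22 mm.
- gun_grip (a point): Centre of the gun's barrel: on its axis, 86 mm above the coupler's mouth, 44 mm below the top. z runs up through the gun; turning the gun about z changes nothing.
- coupler (a point): Point inside the coupler, on the axis, 10 mm in from its mouth and 76 mm below the barrel's centre while the nose is out; the ball's centre sits here once snapped on. z up through the gun. The cup is 25 mm wide, 17 mm deep; four spring jaws meet the ball about 12 mm before it is seated, open with at most 12 N, snap about 5 mm before; then the cup's floor meets the ball.
- gun_nose (a joint): How far the nose (rod and coupler) is pushed up into the barrel, in m: 0 fully out, 0.012 at the hard stop. A spring drives it out: about 12 N to start it moving, 14.4 N at half stroke, 17 N at the stop.
- nipple (a point): Centre of the 14 mm steel ball on the grease nipple, the one ball-topped stud on the vise's tilting head, about 140 mm above the bench, on a 6 mm neck; the boss below ends 14 mm under this point. z: the nipple's axis, outwards; it leans 11 to 29 degrees from upright, away from the vise's jaws, roughly towards the robot. The head is locked.
- vise: The vise: grey iron base 170 x 150 x 16 mm, bolted down, two upright cheeks 120 mm high, a tilting drum head between them; two wood-lined jaws reach about 110 mm from the drum axis to the +x side. Origin: centre of the base's underside. The drum's axis runs along y, 90 mm up; the nipple's ball stands 54 mm from it.
- holder: Fixed light wooden block, 100 x 100 x 45 mm high, with one round well 35 mm in diameter and 30 mm deep at its centre, where the gun stands coupler down, its mouth 15 mm above the bench. Origin: centre of the underside.
- wax_jar: Bystander: small amber jar, 60 mm in diameter, 55 mm high. Origin: centre of the underside.
- rosette: Bystander: carved wooden rosette, 100 mm in diameter, about 28 mm high. Origin: centre of the underside.
- brush: Bystander: hand brush lying along its x axis. Origin: underside.
Things that resemble listed ones, but are neither listed nor needed, are in the scene too. Several things have the shape of the vise; the one meant has the colours described above.

How it is judged:
On the way, in this order (a step that is already met when the one before it is completed fails the run):
1. the gun is gripped and out of its well (height (world z) of coupler above 0.075 m and contact force between the fingers and gun above 2 N), for 0.2 s.
2. the coupler has snapped squarely onto the nipple (distance between coupler and nipple below 0.004 m and angle between the z axis of coupler and the z axis of nipple, either way round below 0.14 rad), for 0.1 s.
At the end, for the whole second after the job is handed in: The coupler is snapped on the nipple (its seat point within 4 mm of the ball's centre, its axis within 8 degrees of the nipple's), the gun's nose is held pushed in more than 6 mm of its 12 mm stroke, the gun is held by the fingers, and the nipple is within 10 mm of where it started (all of step 2 and value of joint gun_nose above 0.006 m and contact force between the fingers and gun above 2 N and distance of nipple from where it was at the start of the episode below 0.01 m); the arm keeps its last pose, push and grip.
It fails at once if the nipple or vise is pressed with more than 60 N (contact force between gun and vise above 60 N).
It fails at once if the vise's head is shifted by more than 15 mm (distance of nipple from where it was at the start of the episode above 0.015 m).
It fails at once if a bystander is moved by more than 30 mm (distance of any of wax_jar, rosette, brush from where it was at the start of the episode above 0.03 m).
It also fails if it takes over 42 s, if anything falls off the work surface, if the arm or the gripper's body presses on something with over 40 N, if the wrist force passes 120 N, or if a joint passes its speed limit or range.

### The arm

A 6-joint arm with a two-finger parallel gripper is mounted at the origin on the work surface. World frame = base frame: x ahead of the robot, y to its left, z up, the work surface at z = 0. Lengths are in m, angles in rad, forces in N, time in s.
With the tool pointing down it reaches from about 0.3 to 0.775 m from the base axis. Payload 14.6 kg.
Tool frame: the origin (TCP) lies on the centre line of the jaws, within the pads' length; the fingertips stand 25 mm ahead of it and the grasp point (between the pads) lies 6 mm ahead of it (ctrl.tip_reach is the distance from the TCP to the fingertips, in m); z points along the fingers, y is the line along which they close (so a half turn about z gives the same grasp; the last joint's range is limited). The gripper opens to 94 mm and grips with 3 to 60 N. Pads are 16 mm wide; open, the fingers measure 119 mm over their backs; the gripper's body (75 mm by 177 mm) begins 78 mm behind the grasp point.
Start: joints at [1.103, 0.3, 1.521, -0, 1.321, -0.067], TCP at [0.215, 0.506, 0.23] pointing down, gripper open.
Joint ranges: [-3.03, 3.03], [-0.79, 2.21], [0.23, 2.52], [-1.04, 4.18], [0, 3.07], [-2.55, 2.55]. Speed limits (rad/s): [2.22, 2.22, 2.57, 3.14, 3.14, 3.14].

### API

Orientations are given as [roll, pitch, yaw] about the fixed x, y, z axes, in that order (R = Rz(yaw) Ry(pitch) Rx(roll)).
In Python, from station import ctrl gives the robot as it stands. The module is installed in compiled form; this text tells all that it offers.
- The arm moves only by the tool apply_moves, never from a script. Its argument "deltas" is a list of rows, each a list of 7 numbers: the closure in counts, from 0 (fully open) to 255 (shut), then the shift along the world's x, y, z in cm, then the turn, a rotation vector about the world's x, y, z in rad. In form: [[jaw, tx, ty, tz, ax, ay, az], ...]. A call has 1 to 10 rows; each row shifts and turns the commanded pose from where the row before left it; what a row does not reach is not made up. A row lasts 1/10 s, in which the tool goes at most 50 mm and 8.59 degrees, less where a joint would pass 70% of its speed; a pose out of reach is approached as far as the arm can. A call with a gripper value outside its range is refused whole. The fingers move at their own pace and stop on an object; "grip_force" is the grip in N (left out, the last holds). Time passes only in rows, so rows that do not move let the fingers close. It gives the time, the measured TCP pose, the force, the opening and the grip force at its end, in the units of the state.
- ctrl.get_obs(): the state, without advancing time (a new reading comes with each control period).
- ctrl.camera(name): name is "scene" or "side" or "wrist"; returns a dict with "img" (400x640x3 uint8, red, green, blue), "K" (3x3 intrinsics, pixels), "pose" (4x4, takes a point from camera to world coordinates); the wrist camera has in their place "hand_eye" (4x4, takes a point from camera to tool coordinates, whose origin is the TCP and whose axes are the flange's). Camera axes: x right, y up, looking along -z (the intrinsics and any distortion apply to the point x, -y, -z); pixel columns grow to the right and rows downward; lengths in m; the calibration is good to about 2 mm. A picture is of the moment at which its call begins: read the wrist's pose just before it. There is no depth.
- ctrl.hand_in(): hands the job in; it is judged then, once.
The state is a dict: "time_s": time; "qpos": joint angles; "joint_vel": joint speeds; "tau": joint torques, N m; "ee_pos": TCP position; "eef_rot": TCP orientation; "force": force on the tool from outside, world axes, zero at the start; "moment": the same for the moment, N m; "grip_width": finger opening in m; "grip_force": force on a finger pad.
Only numpy, scipy, OpenCV 4.12 (cv2) and the standard library are available. Lean on these libraries where they do the work, as an engineer would, in place of code of your own. Each camera call takes 0.05 s, during which the arm holds its last target. There are 200 camera calls.

## Working session

There is one attempt and no reset: what is moved stays moved. The work goes in short steps, Python scripts to look and compute and a tool call to move; the robot and the scene stay as the last step left them, time stands still between calls to the robot, and variables do not carry over. Pictures are saved under pics/ and viewed, at most 10 in all, crops included, and the job is handed in when it is done.

Besides the shell and the picture viewer there is one more tool, called after "Emit:" as name(argument=value, ...), one argument or row to a line, values as JSON. apply_moves: Moves the arm, as the interface text tells. Its arguments: {"type":"object","properties":{"deltas":{"type":"array"},"grip_force":{"type":"number"}},"required":["deltas"]}

```bash
mkdir -p pics; cat > h.py <<'E'
import numpy as np, cv2, json
from station import ctrl
from scipy.spatial.transform import Rotation as R
def snap(name,fn):
    o=ctrl.get_obs(); c=ctrl.camera(name); cv2.imwrite('pics/'+fn+'.png',c['img'][:,:,::-1])
    if 'pose' in c: P=np.array(c['pose'])
    else:
        T=np.eye(4);T[:3,:3]=R.from_euler('xyz',o['eef_rot']).as_matrix();T[:3,3]=o['ee_pos'];P=T@np.array(c['hand_eye'])
    np.savez('pics/'+fn+'.npz',K=c['K'],P=P,**({'D':c['dist']} if 'dist' in c else {})); return c
def ray(fn,u,v):
    z=np.load('pics/'+fn+'.npz');K,P=z['K'],z['P']
    d=np.linalg.inv(K)@[u,v,1];d=P[:3,:3]@[d[0],-d[1],-d[2]];return P[:3,3],d/np.linalg.norm(d)
def plane(fn,u,v,z):
    o,d=ray(fn,u,v);return o+d*(z-o[2])/d[2]
def tri(*obs):
    A=np.zeros((3,3));b=np.zeros(3);rs=[ray(*x) for x in obs]
    for o,d in rs: M=np.eye(3)-np.outer(d,d);A+=M;b+=M@o
    p=np.linalg.solve(A,b);return p,[np.linalg.norm((np.eye(3)-np.outer(d,d))@(p-o)) for o,d in rs]
def proj(fn,p):
    z=np.load('pics/'+fn+'.npz');K,P=z['K'],z['P'];q=P[:3,:3].T@(np.array(p)-P[:3,3]);q=K@[q[0],-q[1],-q[2]];return q[:2]/q[2]
E
python3 - <<'E'
from h import *
for n in ['scene','side','wrist']:
    c=snap(n,n+'0'); print(n,[k for k in c], np.load(f'pics/{n}0.npz')['P'].round(3).tolist(), c['K'][0])
print(ctrl.get_obs())
a=[cv2.imread(f'pics/{n}0.png') for n in ['scene','side']]
cv2.imwrite('pics/both.png',cv2.resize(np.vstack(a),None,fx=.75,fy=.75))
E
```

```text
scene ['img', 'K', 'pose'] [[-0.196, -0.796, 0.572, 1.407], [0.981, -0.166, 0.105, 0.172], [0.012, 0.582, 0.813, 1.4], [0.0, 0.0, 0.0, 1.0]] [471.61986946   0.         317.62438635]
side ['img', 'K', 'pose'] [[0.99, 0.105, -0.094, 0.341], [-0.141, 0.705, -0.695, -1.004], [-0.007, 0.701, 0.713, 1.138], [0.0, 0.0, 0.0, 1.0]] [470.51983669   0.         317.92912288]
wrist ['img', 'K', 'hand_eye'] [[0.391, -0.883, -0.261, 0.138], [0.921, 0.374, 0.113, 0.538], [-0.002, -0.284, 0.959, 0.384], [0.0, 0.0, 0.0, 1.0]] [359.43648042   0.         318.42974709]
{'time_s': 0.15, 'qpos': array([ 1.10338078e+00,  3.00357499e-01,  1.52140490e+00, -3.49711076e-06,
        1.32070219e+00, -6.65879888e-02]), 'joint_vel': array([ 0.0007211 , -0.00110579, -0.00152567, -0.00115725,  0.00114049,
       -0.00081815]), 'tau': array([ 1.81172098e-03, -5.31963050e+01, -3.52823675e+01,  7.09007867e-02,
        2.35870475e-02, -9.33668298e-05]), 'ee_pos': array([0.2145216 , 0.50625859, 0.23002317]), 'eef_rot': array([-3.14072243e+00, -5.46371125e-05,  2.74076594e+00]), 'force': array([-0.05427944,  0.73022219, -0.65746544]), 'moment': array([ 0.03595855, -0.0346566 ,  0.02566619]), 'grip_force': 0.0, 'grip_width': 0.09383488356073669}
```

View pics/both.png

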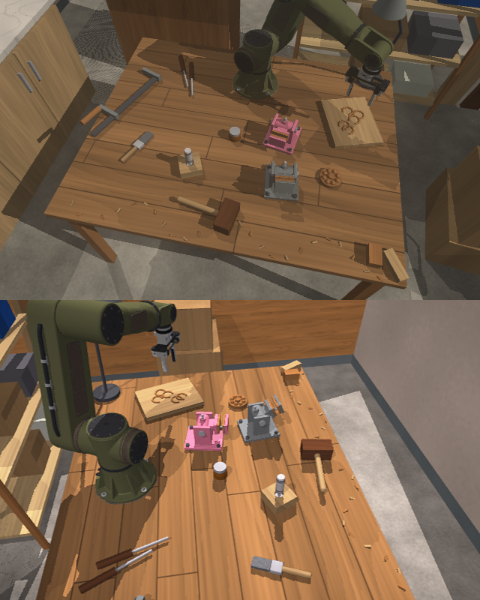

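The picture shows two vise-shaped things. The pink one is at scene (282,132) and side (205,432), the grey one at scene (282,180) and side (258,422), in composite pixels. The grey iron one fits the description. The gun in its light block is at scene (188,162) and side (280,490). I'll confirm with enlarged crops.

```bash
python3 - <<'E'
from h import *
def crop(n,x,y,w,h,f): return cv2.resize(cv2.imread(f'pics/{n}0.png')[y:y+h,x:x+w],None,fx=f,fy=f,interpolation=cv2.INTER_CUBIC)
# 4 crops each 80x60 -> 400x300 (x5)
a=crop('scene',335,205,80,60,5);b=crop('side',305,125,80,60,5)
c=crop('scene',215,190,80,60,5);d=crop('side',335,226,80,60,5)
cv2.imwrite('pics/c1.png',np.vstack([np.hstack([a,b]),np.hstack([c,d])]))
E
```

```text
(no output)
```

View pics/c1.png

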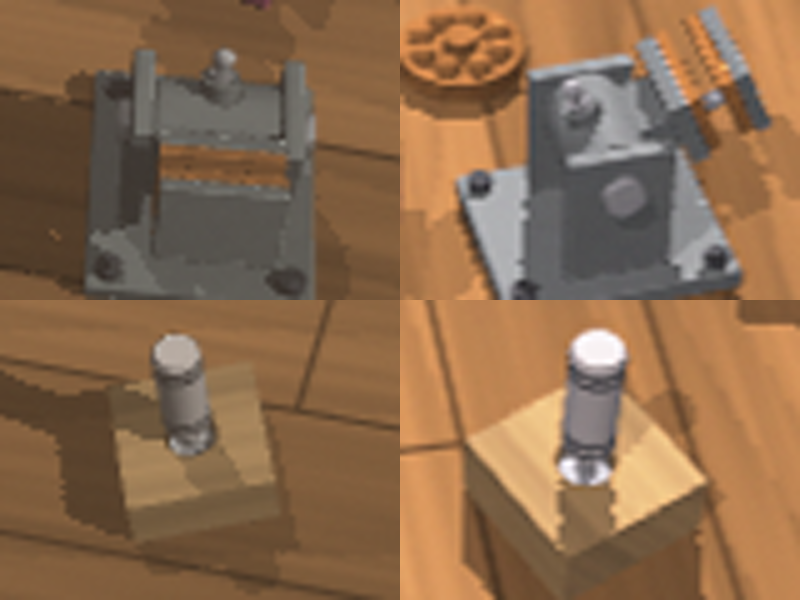

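The crops confirm it. The grey iron vise has wood-lined jaws and one ball stud, with the ball at scene ≈(380.2,216.4) and side ≈(339.4,143.6). The gun's top centre is at scene ≈(250.4,199.5) and side ≈(374.6,235).

```bash
python3 - <<'E'
from h import *
b,e=tri(('scene0',380.2,216.4),('side0',339.4,143.6));print('ball',b,e)
g,e=tri(('scene0',250.4,199.5),('side0',374.6,235));print('guntop',g,e)
# base corners crops scene: front left (85,290), front right(313,292)
for n,u,v in [('scene0',335+85/5,205+291/5),('scene0',335+313/5,205+294/5),('scene0',335+92/5,205+73/5),('side0',305+57/5,125+180/5),('side0',305+340/5,125+275/5),]:
    print(plane(n,u,v,.016))
# block top corners
for n,u,v in [('scene0',215+107/5,190+90/5),('scene0',215+250/5,190+63/5),('scene0',215+282/5,190+187/5),('scene0',215+130/5,190+215/5),('side0',335+68/5,226+140/5),('side0',335+305/5,226+183/5),('side0',335+168/5,226+250/5)]:
    print('h',plane(n,u,v,.045))
print('gun@.145',plane('scene0',250.4,199.5,.145),plane('side0',374.6,235,.145))
for k in ['scene0','side0']: print(proj(k,b),proj(k,g))
E
```

```text
ball [0.57776402 0.22091508 0.13815447] [np.float64(0.003607304231501791), np.float64(0.003607304231501766)]
guntop [ 0.60302862 -0.19678573  0.14636134] [np.float64(0.002773946307997757), np.float64(0.00277394630799782)]
[0.69202893 0.15950187 0.016     ]
[0.66415843 0.30546775 0.016     ]
[0.52546837 0.1383925  0.016     ]
[0.50930808 0.2798916  0.016     ]
[0.68992906 0.15101286 0.016     ]
h [ 0.57923409 -0.26221593  0.045     ]
h [ 0.53752936 -0.17195837  0.045     ]
h [ 0.63016692 -0.12501793  0.045     ]
h [ 0.67156462 -0.21811592  0.045     ]
h [ 0.54067731 -0.17640029  0.045     ]
h [ 0.66937867 -0.2267936   0.045     ]
h [ 0.58167327 -0.260775    0.045     ]
gun@.145 [ 0.59957904 -0.1957411   0.145     ] [ 0.60521725 -0.19803243  0.145     ]
[379.43828832 217.24710028] [249.74490846 200.06938001]
[338.57972146 142.91176632] [373.75721722 234.42518461]
```

Emit:
apply_moves(
  deltas=[
    [0, 3.65, -2.85, 0.6, 0, 0, -0.1],
    [0, 3.65, -2.85, 0.6, 0, 0, -0.1],
    [0, 3.65, -2.85, 0.6, 0, 0, -0.1],
    [0, 3.65, -2.85, 0.6, 0, 0, -0.1],
    [0, 3.65, -2.85, 0.6, 0, 0, -0.1],
    [0, 3.65, -2.85, 0.6, 0, 0, -0.1],
    [0, 3.65, -2.85, 0.5, 0, 0, -0.1],
    [0, 3.65, -2.85, 0.3, 0, 0, -0.1],
    [0, 3.65, -2.85, 0.2, 0, 0, -0.1],
    [0, 3.65, -2.85, 0, 0, 0, -0.1],
  ],
)

```text
time_s: 1.15
ee_pos: [0.5809, 0.2199, 0.2766]
eef_rot: [3.141, -0.0, 1.737]
force: [-0.4, 0.6, 0.3]
grip_width: 0.0939
grip_force: 0.0
```

Emit:
apply_moves(
  deltas=[
    [0, 0, 0, 0, 0, 0, 0],
    [0, 0, 0, 0, 0, 0, 0],
    [0, 0, 0, 0, 0, 0, 0],
  ],
)

```text
time_s: 1.45
ee_pos: [0.5789, 0.2221, 0.2763]
eef_rot: [-3.141, -0.0, 1.742]
force: [0.5, 1.1, -0.1]
grip_width: 0.0942
grip_force: 0.0
```

```bash
python3 - <<'E'
from h import *
snap('wrist','w1');o=ctrl.get_obs();print(o['time_s'],o['ee_pos'],o['eef_rot'],o['qpos'],proj('w1',[.578,.221,.139]))
E
```

```text
1.5 [0.5788314  0.22232072 0.27659509] [ 3.14158309e+00 -1.30261795e-04  1.74271755e+00] [3.07600366e-01 4.31892197e-01 1.23629079e+00 1.28379025e-04
 1.47338256e+00 1.35666657e-01] [317.96662045 196.83884604]
```

Emit:
apply_moves(
  deltas=[
    [0, -0.26, 1.54, -0.4, -0.118, -0.02, 0],
    [0, -0.26, 1.54, -0.5, -0.118, -0.02, 0],
    [0, -0.26, 1.54, -0.5, -0.118, -0.02, 0],
    [0, -0.26, 1.54, -0.5, -0.118, -0.02, 0],
    [0, -0.26, 1.54, -0.5, -0.118, -0.02, 0],
    [0, 0, 0, 0, 0, 0, 0],
    [0, 0, 0, 0, 0, 0, 0],
    [0, 0, 0, 0, 0, 0, 0],
  ],
)

```text
time_s: 2.3
ee_pos: [0.5666, 0.2981, 0.2534]
eef_rot: [3.142, 0.596, 1.74]
force: [-0.9, -0.7, -0.0]
grip_width: 0.0939
grip_force: 0.0
```

```bash
python3 - <<'E'
from h import *
snap('wrist','w2');o=ctrl.get_obs();print(o['time_s'],o['ee_pos'],o['eef_rot'],proj('w2',[.578,.221,.139]))
a=[]
for f in ['w1','w2']:
    im=cv2.imread(f'pics/{f}.png'); a.append(cv2.resize(im[100:300,220:420],None,fx=2,fy=2,interpolation=cv2.INTER_CUBIC))
a2=[cv2.resize(cv2.imread(f'pics/{f}.png')[160:210,270:370],None,fx=4,fy=4,interpolation=cv2.INTER_CUBIC) for f in ['w1','w2']]
cv2.imwrite('pics/w12.png',np.vstack([np.hstack(a),np.hstack(a2)]))
E
```

```text
2.35 [0.56681876 0.29771208 0.25363261] [3.14120768 0.59649089 1.73941305] [317.19308503 196.02123506]
```

View pics/w12.png

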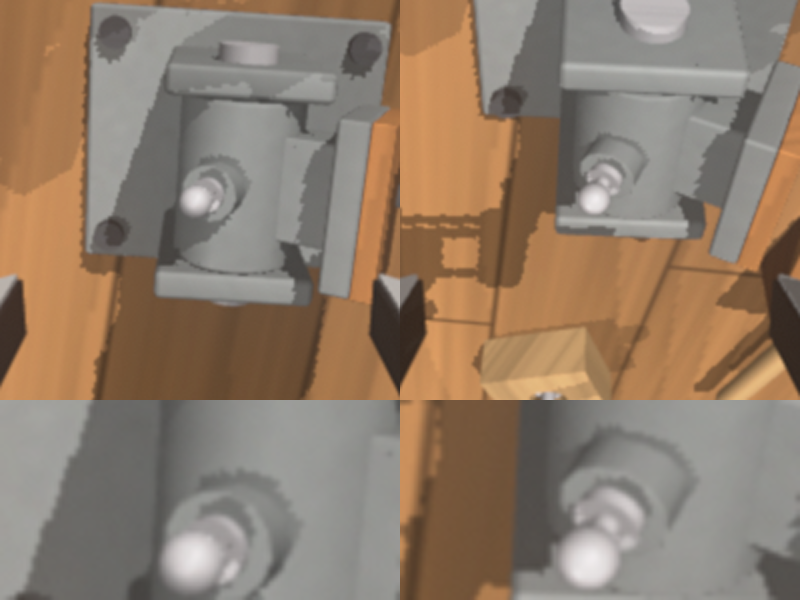

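Wrist views: the ball is at w1 ≈(318.2,199.5) and w2 ≈(317.4,199.3). The base corners in w1 are ≈(267,102), (415,111) and (263,226). The nipple leans left in the image, which is towards the robot and away from the jaws.

```bash
python3 - <<'E'
from h import *
B=[('scene0',379.9,216.2),('side0',339.2,143.4),('w1',318.2,199.5),('w2',317.4,199.3)]
b,e=tri(*B);print('all',b,np.round(e,4)); bw,e=tri(*B[2:]);print('wrist',bw,e)
for u,v in [(266.5,102),(415,111),(262.5,226)]: print(plane('w1',u,v,.016))
p=[plane('w1',u,v,.016) for u,v in [(266.5,102),(415,111),(262.5,226)]]
print('centre',(p[1]+p[2])/2,'yaw',np.arctan2(*(p[1]-p[0])[1::-1]),np.arctan2(-(p[0]-p[2])[0],(p[0]-p[2])[1]),np.linalg.norm(p[1]-p[0]),np.linalg.norm(p[0]-p[2]))
c=(p[1]+p[2])/2
# drum silhouette in w1 ; predict points for various leans
out=[]
for yaw in [.17]:
    for L in [12,16,20,24,28]:
        a=np.array([-np.cos(yaw)*np.sin(np.radians(L)),-np.sin(yaw)*np.sin(np.radians(L)),np.cos(np.radians(L))])
        q=bw-.054*a; print(L,'z drum',q[2],'drum-centre xy',q[:2]-c[:2],[ (proj(w,bw-.014*a)-[270,160])*4 for w in('w1','w2')])
E
```

```text
all [0.57808922 0.21938632 0.14051236] [0.0034 0.0029 0.0005 0.0007]
wrist [0.57846985 0.21936388 0.14119348] [np.float64(1.35140901673367e-05), np.float64(1.3514090167401045e-05)]
[0.50879772 0.28464557 0.016     ]
[0.67384328 0.30327991 0.016     ]
[0.52299866 0.13804769 0.016     ]
centre [0.59842097 0.2206638  0.016     ] yaw 0.11242810865576035 0.09656869555381745 0.1660941744835599 0.1472840989001228
12 z drum 0.0883735123998001 drum-centre xy [-0.00888573  0.00059953] [array([206.1055568 , 140.35832432]), array([203.17383653, 108.5025169 ])]
16 z drum 0.08928535125875638 drum-centre xy [-0.00528126  0.00121827] [array([210.45439667, 140.65487616]), array([207.54849028, 109.31637819])]
20 z drum 0.09045008131698654 drum-centre xy [-0.00174827  0.00182473] [array([214.72753311, 141.03302098]), array([211.84314404, 110.35818563])]
24 z drum 0.09186202812672514 drum-centre xy [0.00169605 0.00241597] [array([218.90644743, 141.49136419]), array([216.03840263, 111.62369069])]
28 z drum 0.09351431282504354 drum-centre xy [0.0050349  0.00298911] [array([222.97285256, 142.02820401]), array([220.11519728, 113.10770878])]
```

```bash
python3 - <<'E'
from h import *
b=np.array([.5785,.2194,.1412]);yaw=.11
rows=[]
for w in('w1','w2'):
  r=[]
  for L in (15,20,25):
    im=cv2.resize(cv2.imread(f'pics/{w}.png')[160:212,292:345],None,fx=5,fy=5,interpolation=cv2.INTER_CUBIC)
    t=np.radians(L);a=np.array([-np.cos(yaw)*np.sin(t),-np.sin(yaw)*np.sin(t),np.cos(t)])
    u=np.cross(a,[0,1,0]);u/=np.linalg.norm(u);v=np.cross(a,u)
    P=lambda p:tuple(int(x) for x in ((proj(w,p)-[292,160]+.5)*5))
    for d,rad,col in [(0,.007,(0,0,255)),(-.014,.003,(0,255,0)),(-.014,.009,(0,255,255)),(-.029,.009,(255,0,255))]:
        pts=np.array([P(b+a*d+rad*(u*np.cos(s)+v*np.sin(s))) for s in np.linspace(0,6.28,40)])
        cv2.polylines(im,[pts],True,col,1)
    r.append(im)
  rows.append(np.hstack(r))
cv2.imwrite('pics/ov.png',np.vstack(rows))
E
```

```text
(no output)
```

View pics/ov.png

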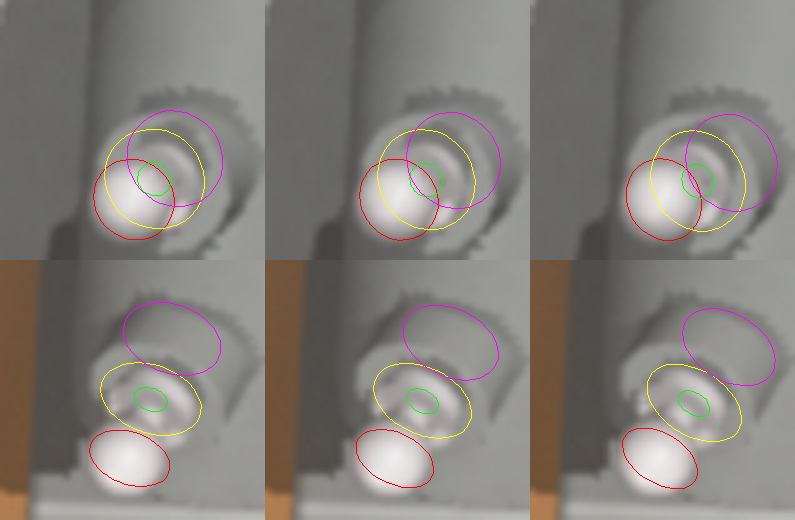

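```bash
python3 - <<'E'
from h import *
r=[]
for w in('w1','w2'):
    im=cv2.cvtColor(cv2.imread(f'pics/{w}.png')[168:210,298:342],cv2.COLOR_BGR2LAB)
    im[:,:,0]=cv2.createCLAHE(4,(2,2)).apply(im[:,:,0])
    r.append(cv2.resize(cv2.cvtColor(im,cv2.COLOR_LAB2BGR),None,fx=9,fy=9,interpolation=cv2.INTER_LANCZOS4))
cv2.imwrite('pics/en.png',np.hstack(r))
E
```

```text
(no output)
```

View pics/en.png

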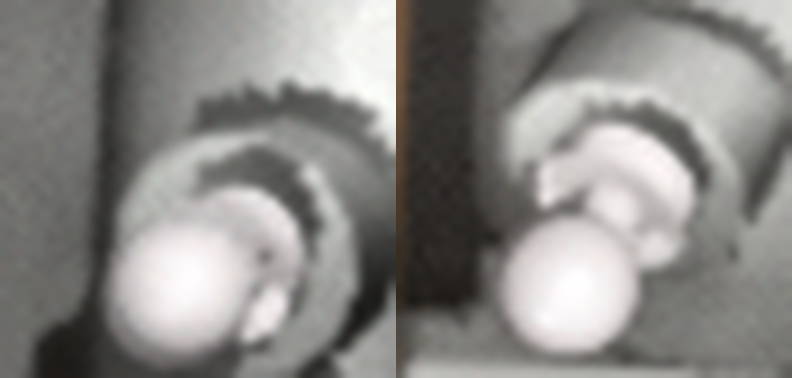

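In the enhanced view the boss face is centred about (239,250) beside the ball at (183,285) in w1. The offset is about 6 px in both views, so the lean is about 22° and the ball is at about (0.578,0.219,0.1405). Next I go to the gun.

Emit:
apply_moves(
  deltas=[
    [0, 0.3, -4.6, 1.5, 0.118, 0.02, 0],
    [0, 0.35, -4.8, 1.0, 0.118, 0.02, 0],
    [0, 0.35, -4.8, 1.0, 0.118, 0.02, 0],
    [0, 0.35, -4.8, 0.6, 0.118, 0.02, 0],
    [0, 0.35, -4.9, 0, 0.118, 0.02, 0],
    [0, 0.35, -4.9, 0, 0, 0, 0],
    [0, 0.35, -4.9, 0, 0, 0, 0],
    [0, 0.35, -4.9, 0, 0, 0, 0],
    [0, 0.35, -4.9, 0, 0, 0, 0],
    [0, 0.35, -4.9, 0, 0, 0, 0],
  ],
)

```text
time_s: 3.35
ee_pos: [0.6004, -0.1886, 0.2949]
eef_rot: [3.139, 0.001, 1.739]
force: [0.4, 0.3, -0.8]
grip_width: 0.0941
grip_force: 0.0
```

Emit:
apply_moves(
  deltas=[
    [0, 0, 0, 0, 0, 0, 0],
    [0, 0, 0, 0, 0, 0, 0],
    [0, 0, 0, 0, 0, 0, 0],
  ],
)

```text
time_s: 3.65
ee_pos: [0.6009, -0.185, 0.2942]
eef_rot: [3.14, 0.0, 1.741]
force: [0.3, 0.1, 0.4]
grip_width: 0.0939
grip_force: 0.0
```

```bash
python3 - <<'E'
from h import *
snap('wrist','w3');o=ctrl.get_obs();print(o['time_s'],o['ee_pos'],o['eef_rot'],proj('w3',[.602,-.197,.145]),proj('w3',[.602,-.197,.045]))
u,v=[int(x) for x in proj('w3',[.602,-.197,.12])]
print(u-50,v-50)
cv2.imwrite('pics/w3c.png',cv2.resize(cv2.imread('pics/w3.png')[v-50:v+50,u-50:u+50],None,fx=5,fy=5,interpolation=cv2.INTER_CUBIC))
E
```

```text
3.7 [ 0.60102358 -0.18464829  0.29412915] [3.14054826e+00 1.88987025e-04 1.74164062e+00] [317.88692165 205.13013841] [317.8925101  179.27673273]
267 147
```

View pics/w3c.png

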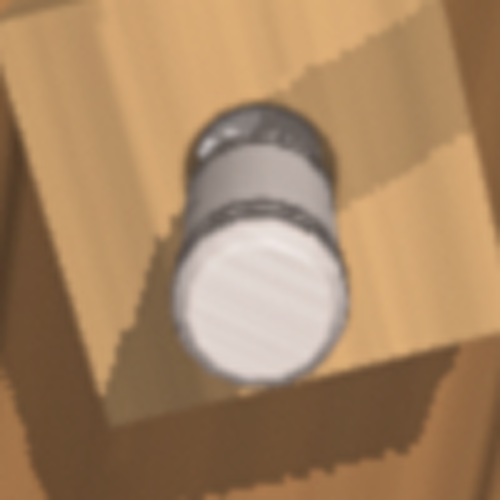

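The gun's top centre is at ≈(319.2,207) in w3, which puts the gun at ≈(0.603,-0.198). Descending to grip it.

Emit:
apply_moves(
  deltas=[
    [0, 0.2, -1.3, -1, 0, 0, 0],
    [0, 0, 0, -4, 0, 0, 0],
    [0, 0, 0, -4.7, 0, 0, 0],
    [0, 0, 0, -4.5, 0, 0, 0],
    [0, 0, 0, -3, 0, 0, 0],
    [0, 0, 0, -1.5, 0, 0, 0],
    [0, 0, 0, 0, 0, 0, 0],
    [0, 0, 0, 0, 0, 0, 0],
    [0, 0, 0, 0, 0, 0, 0],
  ],
)

```text
time_s: 4.6
ee_pos: [0.6039, -0.1989, 0.1085]
eef_rot: [3.139, 0.002, 1.741]
force: [0.1, -0.3, 0.9]
grip_width: 0.0938
grip_force: 0.0
```

Emit:
apply_moves(
  deltas=[
    [255, 0, 0, 0, 0, 0, 0],
    [255, 0, 0, 0, 0, 0, 0],
    [255, 0, 0, 0, 0, 0, 0],
    [255, 0, 0, 0, 0, 0, 0],
    [255, 0, 0, 0, 0, 0, 0],
    [255, 0, 0, 0, 0, 0, 0],
    [255, 0, 0, 0, 0, 0, 0],
    [255, 0, 0, 0, 0, 0, 0],
  ],
  grip_force=45,
)

```text
time_s: 5.4
ee_pos: [0.6031, -0.1986, 0.1064]
eef_rot: [-3.142, 0.0, 1.741]
force: [-0.0, -0.9, -0.6]
grip_width: 0.0332
grip_force: 0.0
```

Emit:
apply_moves(
  deltas=[
    [255, 0, 0, 0, 0, 0, 0],
    [255, 0, 0, 0, 0, 0, 0],
    [255, 0, 0, 0, 0, 0, 0],
    [255, 0, 0, 0, 0, 0, 0],
  ],
  grip_force=55,
)

```text
time_s: 5.8
ee_pos: [0.6031, -0.1986, 0.1064]
eef_rot: [-3.142, 0.0, 1.741]
force: [-0.8, -0.7, -0.2]
grip_width: 0.0312
grip_force: 55.0
```

Emit:
apply_moves(
  deltas=[
    [255, 0, 0, 1, 0, 0, 0],
    [255, 0, 0, 2, 0, 0, 0],
    [255, 0, 0, 3, 0, 0, 0],
    [255, 0, 0, 4, 0, 0, 0],
    [255, 0, 0, 4, 0, 0, 0],
    [255, 0, 0, 3, 0, 0, 0],
    [255, 0, 0, 1, 0, 0, 0],
    [255, 0, 0, 0, 0, 0, 0],
    [255, 0, 0, 0, 0, 0, 0],
    [255, 0, 0, 0, 0, 0, 0],
  ],
)

```text
time_s: 6.8
ee_pos: [0.6027, -0.1985, 0.2843]
eef_rot: [-3.139, -0.002, 1.741]
force: [-0.3, 0.2, -3.9]
grip_width: 0.0313
grip_force: 55.0
```

```bash
python3 - <<'E'
from h import *
o=ctrl.get_obs();print({k:np.round(v,3) for k,v in o.items()})
snap('scene','s2');snap('side','d2')
T=R.from_euler('xyz',o['eef_rot']);p=np.array(o['ee_pos'])
np.set_printoptions(precision=1,suppress=True)
a=[]
for n in('s2','d2'):
    q=[proj(n,p+T.apply([0,0,z])) for z in (-.038,.006,.092)];print(n,q)
    u,v=[int(x) for x in q[2]];print(u-40,v-45);a.append(cv2.resize(cv2.imread(f'pics/{n}.png')[v-45:v+15,u-40:u+40],None,fx=5,fy=5,interpolation=cv2.INTER_CUBIC))
cv2.imwrite('pics/g2.png',np.hstack(a))
E
```

```text
{'time_s': np.float64(6.8), 'qpos': array([-0.376,  0.466,  1.171, -0.   ,  1.508, -0.546]), 'joint_vel': array([ 0.001, -0.002, -0.008, -0.001,  0.005,  0.   ]), 'tau': array([ 1.6000e-02, -6.7048e+01, -3.8823e+01,  5.3000e-02,  5.1000e-02,
       -0.0000e+00]), 'ee_pos': array([ 0.603, -0.198,  0.284]), 'eef_rot': array([-3.139e+00, -2.000e-03,  1.741e+00]), 'force': array([-0.339,  0.186, -3.894]), 'moment': array([-0.079,  0.045,  0.012]), 'grip_force': np.float64(54.991), 'grip_width': np.float64(0.031)}
s2 [array([242.8, 165.7]), array([244.6, 174.9]), array([247.8, 191.5])]
207 146
d2 [array([379.3, 189.1]), array([377.8, 201.4]), array([375. , 223.8])]
334 178
```

View pics/g2.png

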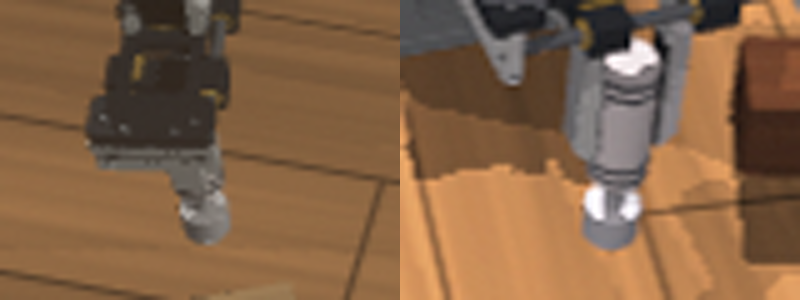

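The gun is held upright on the tool axis: the weight reads 3.9 N, and the mouth in the crops at ≈(207,232) and (610,237) matches the prediction. Next I carry it to the pre-approach point on the nipple's axis and tilt it there.

Emit:
apply_moves(
  deltas=[
    [255, -0.4, 2, 0, 0, 0, 0],
    [255, -0.8, 4.2, 0, 0.0046, -0.0381, 0],
    [255, -0.8, 4.6, 0, 0.0046, -0.0381, 0],
    [255, -0.8, 4.6, 0, 0.0046, -0.0381, 0],
    [255, -0.8, 4.6, 0, 0.0046, -0.0381, 0],
    [255, -0.8, 4.6, 0, 0.0046, -0.0381, 0],
    [255, -0.8, 4.6, 0, 0.0046, -0.0381, 0],
    [255, -0.8, 4.6, 0, 0.0046, -0.0381, 0],
    [255, -0.6, 4.4, 0, 0.0046, -0.0381, 0],
    [255, -0.5, 3.0, 0, 0.0046, -0.0381, 0],
  ],
)

```text
time_s: 7.9
ee_pos: [0.5311, 0.2159, 0.286]
eef_rot: [2.796, 0.016, 1.739]
force: [0.7, 0.5, -3.6]
grip_width: 0.0314
grip_force: 55.0
```

Emit:
apply_moves(
  deltas=[
    [255, 0, 0, -0.8, 0.0046, -0.0381, 0],
    [255, 0, 0, -1, 0, 0, 0],
    [255, 0, 0, -1, 0, 0, 0],
    [255, 0, 0, 0, 0, 0, 0],
    [255, 0, 0, 0, 0, 0, 0],
    [255, 0, 0, 0, 0, 0, 0],
  ],
)

```text
time_s: 8.5
ee_pos: [0.5325, 0.213, 0.2588]
eef_rot: [2.758, 0.019, 1.736]
force: [-0.0, -0.7, -2.0]
grip_width: 0.0318
grip_force: 55.0
```

```bash
python3 - <<'E'
from h import *
o=ctrl.get_obs();print({k:np.round(o[k],4) for k in('time_s','ee_pos','eef_rot','force','qpos')})
T=R.from_euler('xyz',o['eef_rot']);p=np.array(o['ee_pos']);z=T.apply([0,0,1])
b=np.array([.5783,.2194,.1405]);yaw=.12;t=np.radians(22);a=np.array([-np.cos(yaw)*np.sin(t),-np.sin(yaw)*np.sin(t),np.cos(t)])
print('tool z',z,'a',a,'to pre',(b+.125*a-p)*100,'rotvec',np.cross(z,-a))
imgs=[]
for n,f in(('scene','s3'),('side','d3')):
    snap(n,f)
    u,v=[int(x) for x in proj(f,b)];print(f,u-32,v-35,proj(f,b),proj(f,p+z*.092))
    imgs.append(cv2.resize(cv2.imread(f'pics/{f}.png')[v-35:v+15,u-32:u+33],None,fx=6,fy=6,interpolation=cv2.INTER_CUBIC))
cv2.imwrite('pics/n3.png',np.hstack(imgs))
E
```

```text
{'time_s': np.float64(8.5), 'ee_pos': array([0.5325, 0.213 , 0.2588]), 'eef_rot': array([2.758 , 0.0185, 1.7363]), 'force': array([-0.0205, -0.6511, -2.0195]), 'qpos': array([ 0.354 ,  0.1461,  1.6841, -0.108 ,  0.9397,  0.2322])}
tool z [ 0.37197131  0.04471858 -0.92716643] a [-0.37191266 -0.04484498  0.92718385] to pre [-0.06722618  0.07654231 -0.2428304 ] rotvec [1.16418627e-04 6.08588063e-05 4.96414743e-05]
s3 347 181 [379.02961566 216.90704804] [380.00560426 208.02678088]
d3 306 107 [338.83047885 142.62983155] [335.73668431 135.54406544]
```

View pics/n3.png

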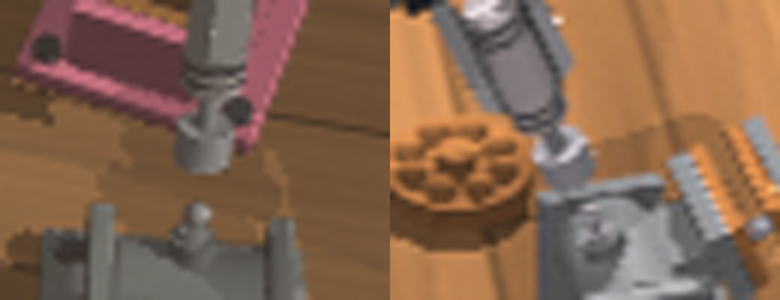

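Gun axis and nipple line up in both views: extending the gun's line from the mouth at (203,150) reaches (195,214) against the ball at (198,214). Approaching along the axis.

Emit:
apply_moves(
  deltas=[
    [255, 0.17, 0.04, -0.49, 0, 0, 0],
    [255, 0.17, 0.04, -0.49, 0, 0, 0],
    [255, 0.17, 0.04, -0.49, 0, 0, 0],
    [255, 0.17, 0.04, -0.49, 0, 0, 0],
    [255, 0.15, 0.03, -0.5, 0, 0, 0],
    [255, 0, 0, 0, 0, 0, 0],
    [255, 0, 0, 0, 0, 0, 0],
  ],
  grip_force=60,
)

```text
time_s: 9.3
ee_pos: [0.5404, 0.2153, 0.2338]
eef_rot: [2.758, 0.019, 1.737]
force: [-0.5, 0.3, -3.8]
grip_width: 0.0318
grip_force: 60.0
```

Emit:
apply_moves(
  deltas=[
    [255, 0.074, 0.009, -0.185, 0, 0, 0],
    [255, 0.074, 0.009, -0.185, 0, 0, 0],
    [255, 0.074, 0.009, -0.185, 0, 0, 0],
    [255, 0, 0, 0, 0, 0, 0],
    [255, 0, 0, 0, 0, 0, 0],
  ],
)

```text
time_s: 9.8
ee_pos: [0.5426, 0.2156, 0.2283]
eef_rot: [2.758, 0.019, 1.737]
force: [0.3, -0.1, -3.8]
grip_width: 0.0315
grip_force: 60.0
```

Emit:
apply_moves(
  deltas=[
    [255, 0.074, 0.009, -0.185, 0, 0, 0],
    [255, 0.074, 0.009, -0.185, 0, 0, 0],
    [255, 0, 0, 0, 0, 0, 0],
    [255, 0, 0, 0, 0, 0, 0],
  ],
)

```text
time_s: 10.2
ee_pos: [0.5443, 0.2158, 0.225]
eef_rot: [2.757, 0.018, 1.737]
force: [-2.1, -0.3, 2.4]
grip_width: 0.0313
grip_force: 60.0
```

Emit:
apply_moves(
  deltas=[
    [255, 0.074, 0.009, -0.185, 0, 0, 0],
    [255, 0.037, 0.005, -0.093, 0, 0, 0],
    [255, 0, 0, 0, 0, 0, 0],
    [255, 0, 0, 0, 0, 0, 0],
  ],
)

```text
time_s: 10.6
ee_pos: [0.5453, 0.2159, 0.2218]
eef_rot: [2.758, 0.019, 1.737]
force: [0.2, 0.6, -0.4]
grip_width: 0.0315
grip_force: 60.0
```

Emit:
apply_moves(
  deltas=[
    [255, 0.074, 0.009, -0.185, 0, 0, 0],
    [255, 0.037, 0.005, -0.093, 0, 0, 0],
    [255, 0, 0, 0, 0, 0, 0],
    [255, 0, 0, 0, 0, 0, 0],
  ],
)

```text
time_s: 11.0
ee_pos: [0.5461, 0.2159, 0.2181]
eef_rot: [2.76, 0.019, 1.737]
force: [4.2, 0.7, -7.0]
grip_width: 0.0317
grip_force: 60.0
```

Emit:
apply_moves(
  deltas=[
    [255, 0.074, 0.009, -0.185, 0, 0, 0],
    [255, 0.037, 0.005, -0.093, 0, 0, 0],
    [255, 0, 0, 0, 0, 0, 0],
    [255, 0, 0, 0, 0, 0, 0],
  ],
)

```text
time_s: 11.4
ee_pos: [0.5472, 0.216, 0.2154]
eef_rot: [2.76, 0.019, 1.737]
force: [5.1, 0.7, -11.8]
grip_width: 0.0318
grip_force: 60.0
```

Emit:
apply_moves(
  deltas=[
    [255, 0.074, 0.009, -0.185, 0, 0, 0],
    [255, 0.037, 0.005, -0.093, 0, 0, 0],
    [255, 0, 0, 0, 0, 0, 0],
    [255, 0, 0, 0, 0, 0, 0],
  ],
)

```text
time_s: 11.8
ee_pos: [0.5481, 0.2163, 0.2144]
eef_rot: [2.759, 0.019, 1.737]
force: [-10.6, -1.4, 5.5]
grip_width: 0.0311
grip_force: 60.0
```

Emit:
apply_moves(
  deltas=[
    [255, 0.037, 0.005, -0.093, 0, 0, 0],
    [255, 0.037, 0.005, -0.093, 0, 0, 0],
    [255, 0, 0, 0, 0, 0, 0],
    [255, 0, 0, 0, 0, 0, 0],
    [255, 0, 0, 0, 0, 0, 0],
  ],
)

```text
time_s: 12.3
ee_pos: [0.5488, 0.2164, 0.2125]
eef_rot: [2.759, 0.019, 1.737]
force: [-10.4, -2.5, 6.6]
grip_width: 0.0313
grip_force: 60.0
```

```bash
python3 - <<'E'
from h import *
o=ctrl.get_obs();print({k:np.round(o[k],4) for k in('time_s','ee_pos','eef_rot','force','moment')})
T=R.from_euler('xyz',o['eef_rot']);z=T.apply([0,0,1]);F=np.array(o['force'])+[0,0,3.8]
print('F tool',T.inv().apply(F),'M tool',T.inv().apply(o['moment']),'pred',T.inv().apply(np.cross(.08*z,F)))
p=np.array(o['ee_pos']);imgs=[]
for n,f in(('scene','s4'),('side','d4')):
    snap(n,f)
    b=[.5783,.2194,.1405];u,v=[int(x) for x in proj(f,b)]
    imgs.append(cv2.resize(cv2.imread(f'pics/{f}.png')[v-35:v+15,u-32:u+33],None,fx=6,fy=6,interpolation=cv2.INTER_CUBIC))
cv2.imwrite('pics/n4.png',np.hstack(imgs))
E
```

```text
{'time_s': np.float64(12.3), 'ee_pos': array([0.5488, 0.2164, 0.2125]), 'eef_rot': array([2.7586, 0.0187, 1.7372]), 'force': array([-10.4261,  -2.4895,   6.6369]), 'moment': array([-0.5909,  1.8565, -0.1354])}
F tool [ -0.92344536  -6.02446524 -13.66323833] M tool [ 1.93091202 -0.29250558 -0.01075748] pred [ 4.81957219e-01 -7.38756284e-02  1.05943750e-17]
```

View pics/n4.png

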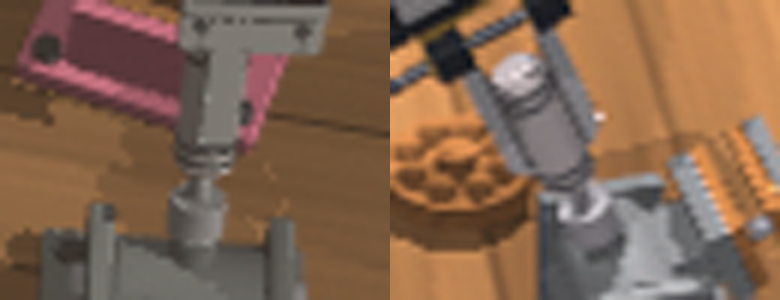

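The gun is on the nipple and the coupler covers the ball in both crops, at scene (196,220) and side (590,225). There is a small side force of 6 N along -y_tool, so I ease sideways before pushing on.

Emit:
apply_moves(
  deltas=[
    [255, -0.046, -0.005, -0.019, 0, 0, 0],
    [255, -0.046, -0.006, -0.019, 0, 0, 0],
    [255, 0, 0, 0, 0, 0, 0],
    [255, 0, 0, 0, 0, 0, 0],
  ],
)

```text
time_s: 12.8
ee_pos: [0.5485, 0.2163, 0.2128]
eef_rot: [2.757, 0.019, 1.737]
force: [-7.9, -2.4, 7.4]
grip_width: 0.0312
grip_force: 60.0
```

```bash
cat >st.py <<'E'
from h import *
o=ctrl.get_obs()
T=R.from_euler('xyz',o['eef_rot']);z=T.apply([0,0,1]);F=np.array(o['force'])+[0,0,3.8];p=np.array(o['ee_pos'])
b=np.array([.5783,.2194,.1405]);print(o['time_s'],'F tool',T.inv().apply(F).round(2),'M',T.inv().apply(o['moment']).round(2),'ball in tool',T.inv().apply(b-p).round(4),o['grip_force'],o['grip_width'])
E
python3 st.py
```

```text
12.8 F tool [ -1.31  -3.39 -13.42] M [ 1.19 -0.4   0.01] ball in tool [-0.0006  0.0006  0.0783] 60.00123918056488 0.031240928584800737
```

Emit:
apply_moves(
  deltas=[
    [255, -0.05, -0.03, -0.022, 0, 0, 0],
    [255, -0.05, -0.03, -0.023, 0, 0, 0],
    [255, 0.037, 0.005, -0.093, 0, 0, 0],
    [255, 0.037, 0.005, -0.093, 0, 0, 0],
    [255, 0.037, 0.005, -0.093, 0, 0, 0],
    [255, 0, 0, 0, 0, 0, 0],
    [255, 0, 0, 0, 0, 0, 0],
  ],
)

```text
time_s: 13.5
ee_pos: [0.5492, 0.2163, 0.2103]
eef_rot: [2.754, 0.018, 1.737]
force: [-5.3, -0.7, 10.7]
grip_width: 0.0317
grip_force: 60.0
```

```bash
python3 st.py
```

```text
13.5 F tool [ -0.08   0.51 -15.43] M [ 0.44 -0.   -0.  ] ball in tool [-0.0005  0.0007  0.0757] 59.999316930770874 0.03167497754540294
```

Emit:
apply_moves(
  deltas=[
    [255, 0.037, 0.005, -0.093, 0, 0, 0],
    [255, 0.037, 0.005, -0.093, 0, 0, 0],
    [255, 0.02, 0.002, -0.05, 0, 0, 0],
    [255, 0, 0, 0, 0, 0, 0],
    [255, 0, 0, 0, 0, 0, 0],
    [255, 0, 0, 0, 0, 0, 0],
  ],
)

```text
time_s: 14.1
ee_pos: [0.5501, 0.2164, 0.208]
eef_rot: [2.754, 0.018, 1.737]
force: [-6.0, -0.7, 10.9]
grip_width: 0.0311
grip_force: 60.0
```

```bash
python3 st.py; python3 - <<'E'
from h import *
imgs=[]
for n,f in(('scene','s5'),('side','d5')):
    snap(n,f)
    u,v=[int(x) for x in proj(f,[.5783,.2194,.1405])]
    imgs.append(cv2.resize(cv2.imread(f'pics/{f}.png')[v-35:v+15,u-25:u+25],None,fx=8,fy=8,interpolation=cv2.INTER_CUBIC))
cv2.imwrite('pics/n5.png',np.hstack(imgs))
E
python3 st.py
```

```text
14.1 F tool [-1.00e-02  0.00e+00 -1.59e+01] M [ 0.57 -0.05 -0.02] ball in tool [-0.0005  0.0007  0.0733] 60.00004291534424 0.0311042813319955
14.2 F tool [ 1.000e-02  4.800e-01 -1.551e+01] M [ 0.5  -0.08  0.03] ball in tool [-0.0005  0.0007  0.0733] 59.99997317790985 0.03154516120232353
```

View pics/n5.png

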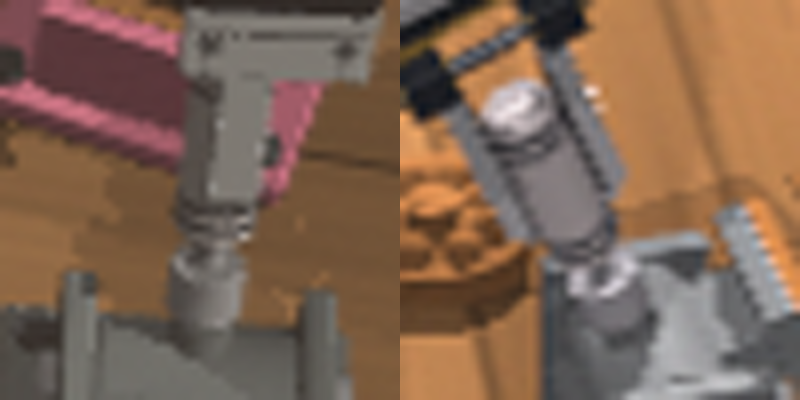

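The coupler is seated over the ball at scene (208,285) and side (612,295), and the exposed rod is visibly shorter. The axial force of about 15.7 N implies about 9 mm of nose travel with almost no side force, so I'm handing in.

```bash
python3 -c "
from station import ctrl
print(ctrl.hand_in())"
```

```text
the job is handed in; nothing more can be done
None
```

I handed the job in at about 14 s of the 42 s, with the gun still gripped at 60 N and its coupler on the grey vise's nipple. From the roughly 15.7 N axial push I estimate the nose is about 9 mm in; no verdict came back, and the coupler's squareness rests on my estimated lean of about 22°.

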